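# Close the filler cap of the glue pot

### The job

Close the filler cap of the grey glue pot: its thread is not engaged yet, so first turn the red wing backwards (anticlockwise seen from above) until the thread start clicks and the cap drops, then turn it forwards (clockwise) to its stop, so that the cap is screwed fully home. Let go at the end, and leave the two bottles and the jar standing where they are.

Things in the scene. Friction and masses are not known exactly. Their poses are not given: they have to be found in the camera images.
- pot: grey pressure pot for spray glue, fixed to the bench, 190 mm across, lid top 150 mm high; fittings low on its sides (under 110 mm high, within 125 mm of its axis). Origin: centre of its underside, on the cap's axis; z up. A yellow stripe on the lid, 44 to 84 mm out along the pot's own +x, marks the thread start.
- cap_wing (a point): point on the cap's axis in its red wing, an upright bar 80 mm long, 14 thick, 36 tall, pinched across its thickness from above. The point is 12 mm below the wing's top, 24 above the black disc (82 mm across) under it, 223 above the bench before the click. x runs along the bar to its white-striped end, z up. The cap is captive: turns and sinks, lifts 3 mm at most.
- cap_turn (a joint): cap angle, rad, positive clockwise from above; 0: white-striped wing end points along the yellow stripe. Starts at 0.4 to 1.1, loose on the thread crest. Backed past about -0.1 it is over the thread start and can fall in (click); back stop -0.5. Forward stop, fully home: 1.9. Turned forward without the click it only skids. Friction 0.06 N m; stays where left.
- cap_sink (a joint): how far the cap has sunk, m: 0 on the crest; 0.009 after the click. It falls these 9 mm by its own weight (about 3 N), so let go or follow it down: a firm grip at fixed height holds it up and it does not click. Then the thread draws it down evenly 4 mm more from angle 0 to 1.9, to 0.013 at home.
- spray_mid (a point): pink spray bottle with a white head, 186 mm tall, 76 mm across, loose bystander; point on its axis half-way up
- jar_mid (a point): white screw jar, 85 mm tall, 76 mm across, loose bystander; point on its axis half-way up
- amber_mid (a point): amber bottle with black cap, 170 mm tall, 64 mm across, loose bystander; point on its axis half-way up
Mind the look-alikes: they are no part of the job. What is meant by the part that bears jar_mid is not green, and is the smaller of those in its own colour.

How it is judged (in metres and radians):
On the way, in this order (a step that is already met when the one before it is completed fails the run):
1. the cap has been backed to the thread start and has dropped in (sunk more than 7 mm at an angle below 0.1) (value of joint cap_sink above 0.007 m and value of joint cap_turn below 0.1 rad), for 0.1 s.
2. the cap has been turned forward to its stop and is home (value of joint cap_turn above 1.72 rad and value of joint cap_sink above 0.011 m), for 0.2 s.
At the end, for the whole second after the job is handed in: The cap is at its forward stop (angle over 1.72 of 1.9 rad), sunk more than 11 mm, let go and at rest; both bottles and the jar stand within 40 mm of where they were, tilted less than 0.3 rad (all of step 2 and velocity of joint cap_turn between -0.1 and 0.1 rad/s and distance of each of spray_mid, jar_mid, amber_mid from where it was at the start of the episode below 0.04 m and angle between each of spray_mid, jar_mid, amber_mid's own z axis and vertical below 0.3 rad); the robot touches nothing.
It fails at once if a bottle or the jar is moved by more than 40 mm or tipped (distance of any of spray_mid, jar_mid, amber_mid from where it was at the start of the episode above 0.04 m or angle between any of spray_mid, jar_mid, amber_mid's own z axis and vertical above 0.3 rad).
It also fails if it takes over 58 s, if anything falls off the work surface, if the arm or the gripper's body presses on something with over 40 N, if the wrist force passes 120 N, or if a joint passes its speed limit or range.

### The arm

A 6-joint arm with a two-finger parallel gripper is mounted at the origin on the work surface. World frame = base frame: x ahead of the robot, y to its left, z up, the work surface at z = 0. Lengths are in m, angles in degrees, forces in N, time in s.
With the tool pointing down it reaches from about 0.4 to 0.825 m from the base axis. Payload 7 kg.
Tool frame: the origin (TCP) lies on the mounting face of the last link; the fingertips stand 178 mm ahead of it and the grasp point (between the pads) lies 159 mm ahead of it (ctrl.tip_extent is the distance from the TCP to the fingertips, in m); z points along the fingers, y is the direction in which the jaws open and shut (so a half turn about z gives the same grasp; the last joint's range is limited). The gripper opens to 88 mm and grips with 3 to 60 N. Pads are 19 mm wide; open, the fingers measure 130 mm over their backs; the gripper's body (78 mm by 193 mm) begins 47 mm behind the grasp point.
Start: joints at [-56.717, 20.546, 0.682, 0, -70.136, -16.507], TCP at [0.195, -0.646, 0.405] pointing down, gripper open.
Joint ranges: [-176.03, 176.03], [-82.01, 121.73], [-58.28, 71.71], [-173.87, 95.51], [-174.79, -0.11], [-173.66, 173.66]. Speed limits (degrees/s): [136.94, 136.94, 172.46, 180, 180, 180].

### API

Orientations are given as [roll, pitch, yaw] about the fixed x, y, z axes, in that order (R = Rz(yaw) Ry(pitch) Rx(roll)).
In Python, from plant import ctrl gives the robot as it stands. The module is installed in compiled form; this text tells all that it offers.
- The arm moves only by the tool carry_out, never from a script. Its argument "moves" is text: rows parted by semicolons, each of 7 numbers parted by spaces: the finger opening in m, from 0 to 0.0876, then the shift along the tool's x, y, z in m, then the turn, a rotation vector about the tool's x, y, z in rad. A call has 1 to 20 rows; each row is the pose to reach, as a shift and turn from the pose commanded when the call began, along the tool's axes at that moment; what a row does not reach only later rows make up. A row lasts 1/10 s, in which the tool goes at most 50 mm and 8.59 degrees, less where a joint would pass 70% of its speed; a pose out of reach is approached as far as the arm can. A call with a gripper value outside its range is refused whole. The fingers move at their own pace and stop on an object; the grip force is fixed at half the most. Time passes only in rows, so rows that repeat a pose let the fingers close. It gives the time, the measured TCP pose, the force and the opening at its end, in the units of the state.
- ctrl.get_obs(): the state, without advancing time (a new reading comes with each control period).
- ctrl.snapshot(name): name is "side" or "top"; returns a dict with "image" (420x560x3 uint8, red, green, blue), "K" (3x3 intrinsics, pixels), "R" (3x3) and "t" (3): a world point X has camera coordinates R X + t. Camera axes: x right, y down, z forward; pixel columns grow to the right and rows downward; lengths in m; the calibration is good to about 2 mm. A picture is of the moment at which its call begins. There is no depth.
- ctrl.close_job(): hands the job in, once; it reports no verdict.
Trained networks look in a picture, given as the dict that the camera call returned (one of the last four; its "shot" number tells which), for a name from the list of things; names that differ only in an ending like _2 or _b are one class to them, and where a whole thing is asked for, a point or a joint stands for the part that bears it (a point fixed in the world has none). Each returns a list of dicts, best first, with "confidence" (0 to 1); they miss things now and then, are a little off and sometimes report something else, mostly with a low value. They report only what shows in the picture. A call takes as long as a camera call. They do not tell look-alikes from the thing itself.
- ctrl.recognise(picture, label): "extent" ([left, top, right, bottom] in pixels, round what is visible of it).
- ctrl.trace(picture, label): "region" (420x560 bool, what is visible of it) and "extent" ([left, top, right, bottom] in pixels, round what is visible of it).
- ctrl.mark_of(picture, label): "at" ([row, column] in pixels: a listed point, or the origin of a listed thing).
The state is a dict: "clock": time; "joint_pos": joint angles; "qvel": joint speeds; "tau": joint torques, N m; "tool_pos": TCP position; "orientation": TCP orientation; "force": force on the tool from outside, world axes, zero at the start; "moment": the same for the moment, N m; "opening": finger opening in m.
Only numpy, scipy, OpenCV 4.12 (cv2) and the standard library are available. Lean on these libraries where they do the work, as an engineer would, in place of code of your own. Each camera call takes 0.05 s, during which the arm holds its last target.

## Working session

There is one attempt and no reset: what is moved stays moved. The work goes in short steps, Python scripts to look and compute and a tool call to move; the robot and the scene stay as the last step left them, time stands still between calls to the robot, and variables do not carry over. Pictures are saved under pics/ and viewed, and the job is handed in when it is done.

Besides the shell and the picture viewer there is one more tool, called after ">>>" as name(argument=value, ...) on one line, values as JSON. carry_out: Moves the arm, as the interface text tells. Its arguments: {"type":"object","properties":{"moves":{"type":"string"}},"required":["moves"]}

```bash
mkdir -p pics
cat > h.py <<'E'
import numpy as np, cv2
from plant import ctrl
def save(p,n): cv2.imwrite('pics/'+n, p['image'][:,:,::-1])
def ray(p,uv):
    d=np.linalg.inv(p['K'])@np.array([uv[0],uv[1],1.]); R=np.array(p['R']);return -R.T@np.array(p['t']), R.T@d
def atz(p,uv,z):
    o,d=ray(p,uv); return o+d*(z-o[2])/d[2]
def proj(p,X):
    c=np.array(p['R'])@np.array(X)+np.array(p['t']); q=p['K']@c; return q[:2]/q[2]
def tri(l):
    A=np.zeros((3,3));b=np.zeros(3)
    for p,uv in l:
        o,d=ray(p,uv); d=d/np.linalg.norm(d); M=np.eye(3)-np.outer(d,d); A+=M;b+=M@o
    return np.linalg.solve(A,b)
E
python3 - <<'E'
from h import *
s=ctrl.snapshot("side");t=ctrl.snapshot("top");save(s,'s0.png');save(t,'t0.png')
for n,p in(('side',s),('top',t)):
    for l in ["pot","cap_wing","spray_mid","jar_mid","amber_mid"]:
        print(n,l,[(np.round(m['at']),round(m['confidence'],2)) for m in ctrl.mark_of(p,l)][:4])
a=ctrl.mark_of(s,"cap_wing");b=ctrl.mark_of(t,"cap_wing")
if a and b:
    print(tri([(s,a[0]['at'][::-1]),(t,b[0]['at'][::-1])]), atz(s,a[0]['at'][::-1],.223),atz(t,b[0]['at'][::-1],.223))
o=ctrl.get_obs();print(o)
E
```

```text
side pot [(array([269., 266.]), 0.56)]
side cap_wing [(array([216., 262.]), 0.96)]
side spray_mid []
side jar_mid [(array([317., 229.]), 0.94), (array([348., 186.]), 0.88)]
side amber_mid [(array([171., 351.]), 0.62)]
top pot [(array([201., 258.]), 0.96)]
top cap_wing [(array([186., 256.]), 0.58)]
top spray_mid [(array([252., 418.]), 0.64), (array([189., 420.]), 0.56)]
top jar_mid [(array([244., 174.]), 0.86), (array([196., 183.]), 0.78), (array([174., 140.]), 0.7)]
top amber_mid [(array([253., 418.]), 0.83)]
[0.61927202 0.09549207 0.2167922 ] [0.61519196 0.10054086 0.223     ] [0.61970342 0.0953805  0.223     ]
{'clock': 0.7, 'joint_pos': array([-5.67171511e+01,  2.05432750e+01,  6.82414016e-01, -1.32672790e-03,
       -7.01362088e+01, -1.65068730e+01]), 'qvel': array([ 0.05498178, -0.05340197,  0.09078041,  0.01601236, -0.09385998,
        0.00589492]), 'tau': array([ 4.98138852e-04, -5.82163596e+01,  2.93246108e+01,  7.00145915e+00,
        1.23420075e-02, -2.49273813e-05]), 'tool_pos': array([ 0.19479933, -0.64624649,  0.40469538]), 'orientation': array([-1.79997545e+02,  2.02896269e-03, -1.63224475e+02]), 'force': array([ 0.15039999, -0.11696753,  0.12233252]), 'moment': array([ 0.11503094, -0.03790932, -0.04431971]), 'opening': 0.08776251117623117}
```

View pics/s0.png

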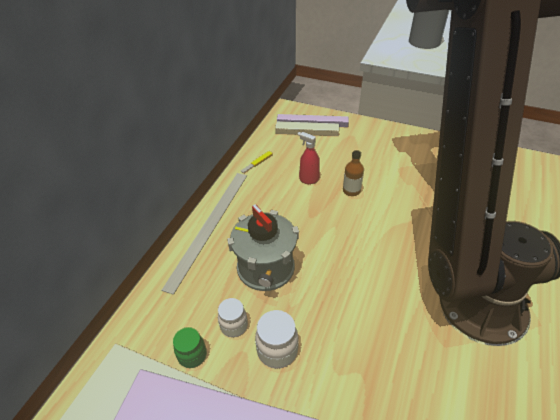

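View pics/t0.png

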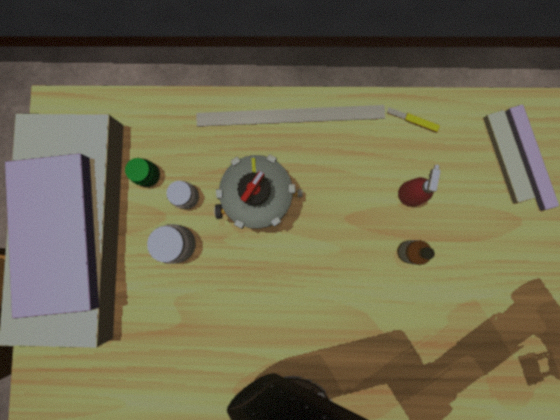

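Run:
```python
import cv2
t=cv2.imread('pics/t0.png');cv2.imwrite('pics/t0z.png',cv2.resize(t[120:260,180:340],None,fx=5,fy=4.2857,interpolation=2)[:600])
s=cv2.imread('pics/s0.png');cv2.imwrite('pics/s0z.png',cv2.resize(s[150:300,170:360],None,fx=4,fy=4,interpolation=2))
```

```text
(no output)
```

View pics/t0z.png

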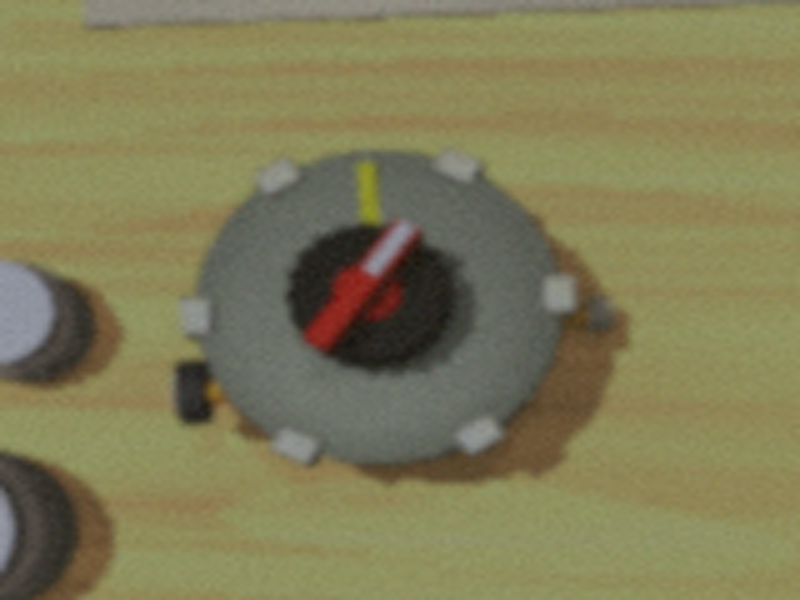

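View pics/s0z.png

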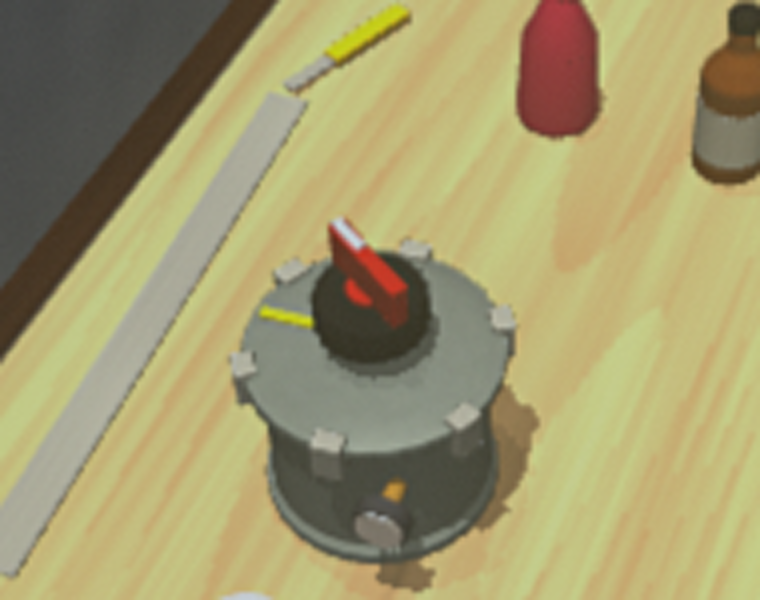

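The side view shows the pot at (265,250) with its red wing at (262,216). In the top view the wing runs from (243,200) to the white end at (262,172), and the yellow stripe is at (254,165). I'll measure the angles next.

```bash
cat >> h.py <<'E'
def wing(p,ztop,box=(140,225,215,300)):
    y0,y1,x0,x1=box
    im=p['image'].astype(int);r,g,b=im[...,0],im[...,1],im[...,2]
    yel=(r>120)&(g>120)&(b<70)
    red=(r>110)&(g<70)&(b<80)
    whi=(r>125)&(abs(r-g)<30)&(abs(r-b)<60)&(b>110)
    return red,whi,yel
E
python3 - <<'E'
from h import *
t=ctrl.snapshot("top")
E0=lambda uv,z:np.round(atz(t,uv,z),4)
a,b=E0((262,172.5),.235),E0((243.4,200.5),.235); print('wing white,other',a,b,np.linalg.norm(a-b),(a+b)/2,np.degrees(np.arctan2(*(a-b)[1::-1])))
# stripe zoom (367,162)-(371,222)
f=lambda x,y:(x/5+180,y/4.2857+120)
c,d=E0(f(367,162),.150),E0(f(371,222),.150);print('stripe',c,d,np.linalg.norm(c-d),np.degrees(np.arctan2(*(c-d)[1::-1])))
P=E0(f(380,306),.150);print('lid centre',P, np.degrees(np.arctan2(*(c-P)[1::-1])))
m=ctrl.mark_of(t,"pot")[0];print(m, E0(m['at'][::-1],0))
m=ctrl.mark_of(t,"cap_wing");print(m, E0(m[0]['at'][::-1],.223))
for l,z in(("spray_mid",.093),("jar_mid",.0425),("amber_mid",.085)):
  for m in ctrl.mark_of(t,l): print(l,E0(m['at'][::-1],z))
r=ctrl.trace(t,"cap_wing")
for q in r: print(q['extent'],q['confidence'],q['region'].sum())
E
```

```text
wing white,other [0.65   0.0803 0.235 ] [0.5847 0.1217 0.235 ] 0.0773178504615849 [0.61735 0.101   0.235  ] -32.37457218089629
stripe [0.7023 0.1087 0.15  ] [0.6665 0.1059 0.15  ] 0.03590933026387437 4.472130064284418
lid centre [0.6169 0.1004 0.15  ] 5.551124836723241
{'at': [197.3, 257.8], 'confidence': 0.75} [0.619  0.1075 0.    ]
[{'at': [186.9, 251.7], 'confidence': 0.73}] [0.618  0.1044 0.223 ]
spray_mid [ 0.4748 -0.3184  0.093 ]
jar_mid [0.4846 0.341  0.0425]
jar_mid [0.6222 0.3131 0.0425]
jar_mid [0.6762 0.4343 0.0425]
amber_mid [ 0.4749 -0.3236  0.085 ]
[239.9, 171.4, 271.1, 203.8] 0.89 900
```

```bash
cat >> h.py <<'E'
from scipy.spatial.transform import Rotation as Ro
def go(target_tcp,yaw):
    o=ctrl.get_obs();R=Ro.from_euler('xyz',o['orientation'],degrees=True)
    T=Ro.from_euler('xyz',[180,0,yaw],degrees=True)
    print('shift',np.round(R.inv().apply(np.array(target_tcp)-o['tool_pos']),4),'rot',np.round((R.inv()*T).as_rotvec(),4))
E
python3 -c "
from h import *
go([.6175,.101,.455],-32.4)"
```

```text
shift [-0.6204  0.5934 -0.0503] rot [ 0.     -0.     -2.2833]
```

>>> carry_out(moves="0.0876 0 0 -0.05 0 0 0; 0.0876 -0.1 0.1 -0.05 0 0 -0.4;0.0876 -0.2 0.2 -0.05 0 0 -0.8;0.0876 -0.3 0.3 -0.05 0 0 -1.2;0.0876 -0.62 0.593 -0.05 0 0 -2.283;0.0876 -0.62 0.593 -0.05 0 0 -2.283;0.0876 -0.62 0.593 -0.05 0 0 -2.283;0.0876 -0.62 0.593 -0.05 0 0 -2.283;0.0876 -0.62 0.593 -0.05 0 0 -2.283;0.0876 -0.62 0.593 -0.05 0 0 -2.283;0.0876 -0.62 0.593 -0.05 0 0 -2.283;0.0876 -0.62 0.593 -0.05 0 0 -2.283;0.0876 -0.62 0.593 -0.05 0 0 -2.283;0.0876 -0.62 0.593 -0.05 0 0 -2.283;0.0876 -0.62 0.593 -0.05 0 0 -2.283;0.0876 -0.62 0.593 -0.05 0 0 -2.283;0.0876 -0.62 0.593 -0.05 0 0 -2.283;0.0876 -0.62 0.593 -0.05 0 0 -2.283;0.0876 -0.62 0.593 -0.05 0 0 -2.283;0.0876 -0.62 0.593 -0.05 0 0 -2.283")

```text
clock: 3.05
tool_pos: [0.6179, 0.1021, 0.4536]
orientation: [179.9, 0.0, -32.3]
force: [-0.6, -1.1, 0.3]
opening: 0.0879
```

Run:
```python
from h import *
s=ctrl.snapshot("side");t=ctrl.snapshot("top")
z=np.hstack([cv2.resize(s['image'][130:290,180:340],(400,400)),cv2.resize(t['image'][110:270,180:340],(400,400))])
cv2.imwrite('pics/a1.png',z[:,:,::-1]); o=ctrl.get_obs();print(o['joint_pos'],o['tool_pos'])
for l in["cap_wing"]:
  for p in(s,t): print([(m['at'],m['confidence']) for m in ctrl.mark_of(p,l)])
go([.6172,.101,.387],-32.4)
```

```text
[ 2.70794807e+01  1.43503838e+01 -1.57166295e+00  2.64945883e-03
 -7.41161956e+01  3.05018423e+01] [0.61690356 0.09998214 0.4545175 ]
[([216.0, 261.7], 0.94)]
[([183.8, 250.6], 0.67)]
shift [-0.0006 -0.0017  0.0682] rot [-0.0004 -0.0003 -0.0014]
```

View pics/a1.png

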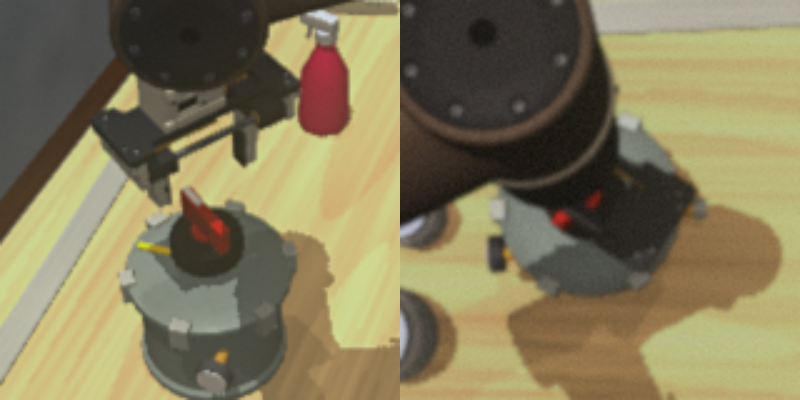

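The gripper straddles the wing from above: in the side view the open fingers sit on either side of it, along the right diagonal. I'll descend and close.

>>> carry_out(moves="0.0876 0 -0.001 0.03 0 0 0;0.0876 0 -0.001 0.05 0 0 0;0.0876 0 -0.001 0.06 0 0 0;0.0876 0 -0.001 0.068 0 0 0;0.0876 0 -0.001 0.068 0 0 0;0.05 0 -0.001 0.068 0 0 0;0.03 0 -0.001 0.068 0 0 0;0.02 0 -0.001 0.068 0 0 0;0.01 0 -0.001 0.068 0 0 0;0.0 0 -0.001 0.068 0 0 0;0.0 0 -0.001 0.068 0 0 0;0.0 0 -0.001 0.068 0 0 0;0.0 0 -0.001 0.068 0 0 0;0.0 0 -0.001 0.068 0 0 0")

```text
clock: 4.65
tool_pos: [0.6178, 0.1013, 0.3867]
orientation: [180.0, -0.0, -32.4]
force: [0.4, -0.0, -0.1]
opening: 0.0211
```

Run:
```python
from h import *
o=ctrl.get_obs();print(o)
s=ctrl.snapshot("side")
cv2.imwrite('pics/a2.png',cv2.resize(s['image'][130:290,180:340],(600,600))[:,:,::-1])
```

```text
{'clock': 4.65, 'joint_pos': array([ 2.71526477e+01,  1.66565450e+01, -7.34355955e+00,  2.27301200e-03,
       -6.60016335e+01,  3.04279768e+01]), 'qvel': array([-0.03287803, -0.05633757, -0.05886677,  0.08550336,  0.03379102,
        0.04753973]), 'tau': array([ 3.01402324e-03, -5.21690512e+01,  2.85501283e+01,  6.76835462e+00,
        7.06997397e-02, -6.76579543e-05]), 'tool_pos': array([0.61781109, 0.1013029 , 0.38665903]), 'orientation': array([ 1.79997450e+02, -9.10245838e-04, -3.24184509e+01]), 'force': array([ 0.36597264, -0.04239012, -0.10337847]), 'moment': array([-0.01028526,  0.17403906,  0.00637746]), 'opening': 0.02106324002714364}
```

View pics/a2.png

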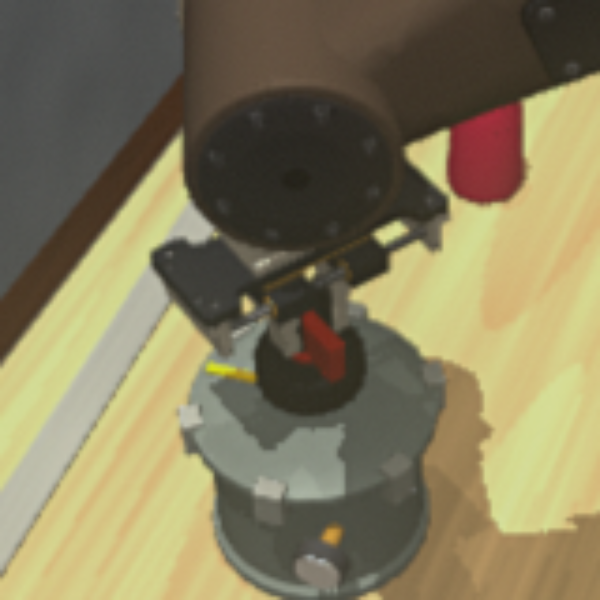

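The wing is between the fingers, which are still closing (0.021 m). I'll let them finish.

>>> carry_out(moves="0 0 0 0 0 0 0;0 0 0 0 0 0 0;0 0 0 0 0 0 0;0 0 0 0 0 0 0;0 0 0 0 0 0 0")

```text
clock: 5.2
tool_pos: [0.6184, 0.1024, 0.3869]
orientation: [-179.8, -0.0, -32.4]
force: [2.0, 5.2, -1.8]
opening: 0.0138
```

>>> carry_out(moves="0 0 -0.001 0 0 0 -0.08;0 0 -0.001 0 0 0 -0.16;0 0 -0.001 0 0 0 -0.24;0 0 -0.001 0 0 0 -0.32;0 0 -0.001 0 0 0 -0.4;0 0 -0.001 0 0 0 -0.48;0 0 -0.001 0 0 0 -0.56;0 0 -0.001 0 0 0 -0.64;0 0 -0.001 0 0 0 -0.72;0 0 -0.001 0 0 0 -0.8;0 0 -0.001 0 0 0 -0.88;0 0 -0.001 0 0 0 -0.94;0 0 -0.001 0 0 0 -0.94;0 0 -0.001 0 0 0 -0.94")

```text
clock: 6.6
tool_pos: [0.6188, 0.1034, 0.3864]
orientation: [-179.9, -0.1, 21.5]
force: [2.7, 5.4, -2.8]
opening: 0.0139
```

>>> carry_out(moves="0.03 0 0 0 0 0 0;0.03 0 0 0 0 0 0;0.03 0 0 0 0 0 0;0.03 0 0 0 0 0 0;0.03 0 0 0 0 0 0")

```text
clock: 7.1
tool_pos: [0.6183, 0.102, 0.3867]
orientation: [180.0, 0.0, 21.4]
force: [-0.4, 0.4, 0.4]
opening: 0.03
```

Run:
```python
from h import *
o=ctrl.get_obs();print(o['tool_pos'],o['orientation'],o['force'],o['opening'])
s=ctrl.snapshot("side")
print([(m['at'],m['confidence']) for m in ctrl.mark_of(s,'cap_wing')])
for z in(.223,.214): print(proj(s,[.6185,.103,z]))
cv2.imwrite('pics/a3.png',cv2.resize(s['image'][130:290,180:340],(600,600))[:,:,::-1])
```

```text
[0.61830731 0.10197104 0.38673072] [1.79994220e+02 3.26726271e-03 2.14296609e+01] [-0.39744796  0.41924146  0.4048881 ] 0.02998968211396019
[([221.3, 259.5], 0.58)]
[260.98787704 216.09376604]
[261.16528114 218.40760147]
```

View pics/a3.png

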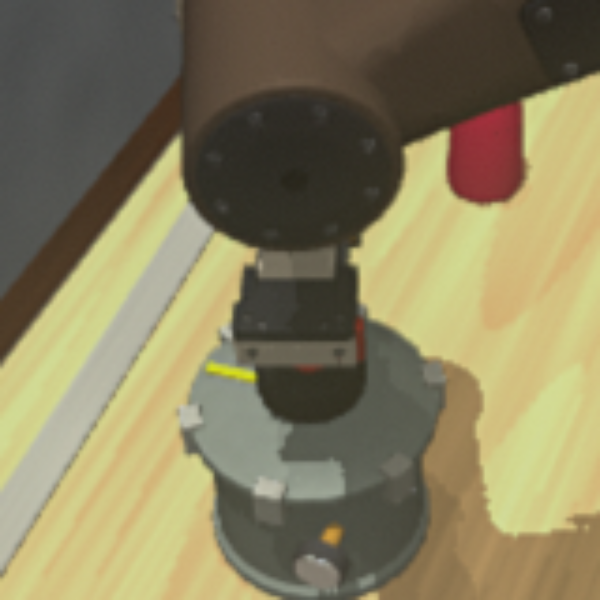

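Compared with the earlier picture, the lower edge of the black disc moved from zoomed row 413 to 422. That is about 2.4 px, which matches a 9 mm drop, so the cap has clicked. I'll follow it down and regrip.

>>> carry_out(moves="0.03 0 -0.002 0.005 0 0 0;0.03 0 -0.002 0.009 0 0 0;0.03 0 -0.002 0.009 0 0 0;0 0 -0.002 0.009 0 0 0;0 0 -0.002 0.009 0 0 0;0 0 -0.002 0.009 0 0 0;0 0 -0.002 0.009 0 0 0;0 0 -0.002 0.009 0 0 0")

```text
clock: 8.0
tool_pos: [0.6177, 0.1039, 0.3778]
orientation: [180.0, -0.0, 21.4]
force: [1.6, -2.4, 0.6]
opening: 0.0135
```

>>> carry_out(moves="0 0 0 0 0 0 0.1;0 0 0 0 0 0 0.2;0 0 0 0 0 0 0.3;0 0 0 0 0 0 0.4;0 0 0 0.0004 0 0 0.5;0 0 0 0.0006 0 0 0.6;0 0 0 0.0008 0 0 0.7;0 0 0 0.001 0 0 0.8;0 0 0 0.0012 0 0 0.9;0 0 0 0.0014 0 0 1.0;0 0 0 0.0016 0 0 1.1;0 0 0 0.0018 0 0 1.2;0 0 0 0.002 0 0 1.3;0 0 0 0.0022 0 0 1.4;0 0 0 0.0024 0 0 1.5")

```text
clock: 9.5
tool_pos: [0.6178, 0.104, 0.3753]
orientation: [-180.0, -0.0, -64.7]
force: [1.6, -0.5, -0.6]
opening: 0.0139
```

>>> carry_out(moves="0 0 0 0.0002 0 0 0.08;0 0 0 0.0004 0 0 0.16;0 0 0 0.0006 0 0 0.24;0 0 0 0.0008 0 0 0.32;0 0 0 0.001 0 0 0.4;0 0 0 0.0012 0 0 0.48;0 0 0 0.0014 0 0 0.56;0 0 0 0.0014 0 0 0.6;0 0 0 0.0014 0 0 0.62;0 0 0 0.0014 0 0 0.62")

```text
clock: 10.5
tool_pos: [0.6179, 0.104, 0.374]
orientation: [-180.0, 0.0, -100.0]
force: [2.3, -1.0, -0.2]
opening: 0.0139
```

Run:
```python
from h import *
o=ctrl.get_obs();print(o['tool_pos'],o['orientation'],o['force'],o['moment'],o['opening'],o['joint_pos'])
```

```text
[0.61785679 0.10401145 0.37404381] [-1.79954340e+02  1.34797678e-02 -1.00014347e+02] [ 2.33757496 -1.02131618 -0.18727889] [-0.55381951 -0.95538557  0.03529622] 0.013891232315414961 [ 2.73870125e+01  1.71935070e+01 -8.30689614e+00  1.88701191e-02
 -6.44551380e+01 -3.74094957e+01]
```

The yaw is now −100°, which puts the cap at about 1.84 rad, and there is no stop moment yet. I'll nudge it on to the stop.

>>> carry_out(moves="0 0 0 0 0 0 0.03;0 0 0 0.0001 0 0 0.06;0 0 0 0.0001 0 0 0.06")

```text
clock: 10.8
tool_pos: [0.6179, 0.104, 0.3739]
orientation: [-180.0, 0.0, -103.5]
force: [3.8, -1.6, -0.9]
opening: 0.0141
```

Run:
```python
from h import *
o=ctrl.get_obs();print(o['orientation'],o['force'],o['moment'])
```

```text
[-1.79958538e+02  1.52524395e-02 -1.03543211e+02] [ 3.84484321 -1.64358973 -0.92717156] [-0.6617848  -1.50492808 -0.0492381 ]
```

>>> carry_out(moves="0 0 0 0 0 0 0.03;0 0 0 0 0 0 0.06;0 0 0 0 0 0 0.06")

```text
clock: 11.1
tool_pos: [0.6178, 0.104, 0.3739]
orientation: [-180.0, -0.0, -106.9]
force: [4.1, -3.1, -1.3]
opening: 0.0138
```

Run:
```python
from h import *
o=ctrl.get_obs();print(o['orientation'],o['force'],o['moment'],o['opening'])
```

```text
[-1.79966071e+02 -4.03683316e-03 -1.06927270e+02] [ 4.07931808 -3.08267634 -1.26054966] [-0.88790207 -1.75225515  0.65993064] 0.013760896939789005
```

The moment has jumped to 0.66 N m, so the cap is at its stop. I'll release, retreat upward and look.

>>> carry_out(moves="0.0876 0 0 0 0 0 0;0.0876 0 0 0 0 0 0;0.0876 0 0 0 0 0 0;0.0876 0 0 0 0 0 0;0.0876 0 0 0 0 0 0;0.0876 0 0 -0.02 0 0 0;0.0876 0 0 -0.05 0 0 0;0.0876 0 0 -0.1 0 0 0;0.0876 0.1 0 -0.1 0 0 0;0.0876 0.2 0 -0.1 0 0 0;0.0876 0.2 0 -0.1 0 0 0;0.0876 0.2 0 -0.1 0 0 0;0.0876 0.2 0 -0.1 0 0 0;0.0876 0.2 0 -0.1 0 0 0")

```text
clock: 12.5
tool_pos: [0.5589, -0.0885, 0.4741]
orientation: [-180.0, 0.0, -107.0]
force: [0.0, -1.0, 0.4]
opening: 0.0879
```

Run:
```python
from h import *
s=ctrl.snapshot("side");t=ctrl.snapshot("top");save(s,'s9.png')
z=np.hstack([cv2.resize(s['image'][150:290,190:330],(400,400)),cv2.resize(t['image'][120:260,190:330],(400,400))])
cv2.imwrite('pics/a9.png',z[:,:,::-1]); o=ctrl.get_obs();print(o['force'],o['tool_pos'])
```

```text
[ 0.34607502  0.21497612 -0.04012975] [ 0.5596101  -0.08695717  0.47376685]
```

View pics/a9.png

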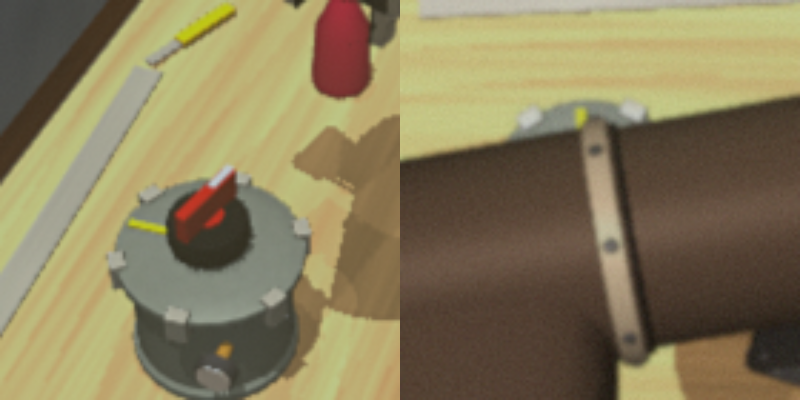

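View pics/s9.png

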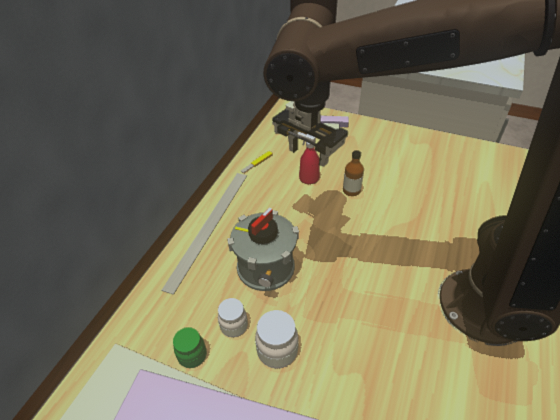

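Run:
```python
from h import *
s=ctrl.snapshot("side")
f=lambda x,y:(x/2.857+190,y/2.857+150)
for z in(.235,.222):
    a,b=atz(s,f(232,171),z),atz(s,f(178,212),z);print(z,a,b,np.linalg.norm(a-b),np.degrees(np.arctan2(*(a-b)[1::-1])))
    for y in (-98,-104,-108):
        u=np.array([np.cos(np.radians(y)),np.sin(np.radians(y)),0]);c=np.array([.618,.104,z])
        print(y,[(proj(s,c+k*.04*u)-[190,150])*2.857 for k in(1,-1)])
```

```text
0.235 [0.59733897 0.08234951 0.235     ] [0.62219998 0.14762494 0.235     ] 0.06984949658431207 -110.84999446447509
-98 [array([224.86478664, 154.12450855]), array([178.516439  , 208.53929887])]
-104 [array([228.52378077, 155.8071959 ]), array([174.78176103, 206.70884424])]
-108 [array([230.81409306, 157.08224463]), array([172.46591686, 205.32948636])]
0.222 [0.60280513 0.07085663 0.222     ] [0.6280678  0.13718667 0.222     ] 0.07097800554582269 -110.84999446447503
-98 [array([225.40482302, 163.81981975]), array([179.47671276, 218.17775731])]
-104 [array([229.03444078, 165.50244102]), array([175.77259039, 216.3487206 ])]
-108 [array([231.30640834, 166.77730719]), array([173.47545713, 214.97050531])]
```

The wing is at a yaw of about −104° to −110° and its height fits the sunk position. Everything else stands where it was, and the gripper is clear.

```bash
python3 -c "
from h import *
print(ctrl.get_obs()['qvel']);print(ctrl.close_job())"
```

```text
[ 0.55418721  0.18195243  0.06402656  0.13917272 -0.08717098  0.11782338]
the job is handed in; nothing more can be done
None
```

I closed the filler cap and handed the job in at about 13 s of the 58 s allowed. No verdict was reported, so what follows is from my own checks.

- **Backing to the click:** I pinched the wing at a cap angle of about 0.66 rad, turned it backwards to about −0.28 rad and opened the fingers. The side picture showed the disc about 2.4 px lower, which matches the 9 mm drop.
- **Screwing home:** I followed the cap down 9 mm without contact force and gripped it again. I then turned it forwards while following the thread down, until the moment rose sharply to 0.66 N m at the stop.
- **Last checks:** After letting go and moving away, the side picture put the wing at a yaw of −104° to −110°; 1.9 rad corresponds to about −104°. The wing's height matches about 13 mm of sink. The tool force was near zero, and the bottles and jar looked unmoved.
- **Limits of the checks:** The arm hid the cap in the final top view, so the final angle rests on the side view and the stop moment. My hand-read angles are good to a few degrees. At one step just before the stop, the moment reading (−0.05 N m) was too noisy to show whether the stop had been reached, so I pushed slightly further until it was clear. I judged the bottles and jar by eye and did not measure their positions again.

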